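# Let the tilted egg tray down to level on its ratchet

## Robot

A 6-joint arm with a two-finger parallel gripper is mounted at the origin on the work surface. World frame = base frame: x ahead of the robot, y to its left, z up, the work surface at z = 0. Lengths are in m, angles in degrees, forces in N, time in s.
With the tool pointing down it reaches from about 0.4 to 0.825 m from the base axis. Payload 7 kg.
Tool frame: the origin (TCP) lies midway between the tips of the shut fingers; the grasp point (between the pads) lies 19 mm behind it (ctrl.hold_point_z is the distance from the TCP to the grasp point, in m); z points along the fingers, y is the line along which they close (so a half turn about z gives the same grasp; the last joint's range is limited). The gripper opens to 88 mm and grips with 3 to 60 N. Pads are 19 mm wide; open, the fingers measure 130 mm over their backs; the gripper's body (78 mm by 193 mm) begins 47 mm behind the grasp point.
Start: joints at [90.017, 20.546, 0.682, 0, -70.136, -16.507], TCP at [0.192, 0.647, 0.227] pointing down, gripper open.
Joint ranges: [-176.03, 176.03], [-82.01, 121.73], [-58.28, 71.71], [-173.87, 95.51], [-174.79, -0.11], [-173.66, 173.66]. Speed limits (degrees/s): [136.94, 136.94, 172.46, 180, 180, 180].

## Interface

Orientations are given as [roll, pitch, yaw] about the fixed x, y, z axes, in that order (R = Rz(yaw) Ry(pitch) Rx(roll)).
In Python, from plant import ctrl gives the robot as it stands.
- The arm moves only by the tool apply_moves, never from a script. Its argument "deltas" is a list of rows, each an object with "fingers": the finger opening in mm, from 0 to 87.6; "delta_pos": the shift along the tool's x, y, z in mm, a list of three; "angular": the turn, a rotation vector about the tool's x, y, z in degrees, a list of three. A call has 1 to 10 rows; each row is the pose to reach, as a shift and turn from the pose commanded when the call began, along the tool's axes at that moment; what a row does not reach only later rows make up. A row lasts 1/10 s, in which the tool goes at most 50 mm and 8.59 degrees, less where a joint would pass 70% of its speed; a pose out of reach is approached as far as the arm can. A call with a gripper value outside its range is refused whole. The fingers move at their own pace and stop on an object; the grip force is fixed at half the most. Time passes only in rows, so rows that repeat a pose let the fingers close. It gives the time, the measured TCP pose, the force, the opening and the grip force at its end, in the units of the state.
- ctrl.get_obs(): the state, without advancing time (a new reading comes with each control period).
- ctrl.snapshot(name): name is "side" or "top" or "wrist"; returns the picture (384x512x3 uint8, red, green, blue); there is no depth.
- ctrl.camera_params(name): a dict with "fx", "fy", "cx", "cy" (pixels), "cam_to_world" (4x4, takes a point from camera to world coordinates); the wrist camera has in their place "mount" (4x4, takes a point from camera to tool coordinates, whose origin is the TCP and whose axes are the flange's). Camera axes: x right, y up, looking along -z (the intrinsics and any distortion apply to the point x, -y, -z); pixel columns grow to the right and rows downward; lengths in m; the calibration is good to about 2 mm. A picture is of the moment at which its call begins: read the wrist's pose just before it. camera_params takes no time and is no camera call.
- ctrl.close_job(): hands the job in; it is judged then, once.
The state is a dict: "clock": time; "joint_pos": joint angles; "qvel": joint speeds; "tau": joint torques, N m; "tool_pos": TCP position; "orientation": TCP orientation; "force": force on the tool from outside, world axes, zero at the start; "moment": the same for the moment, N m; "opening": finger opening in m; "gripper_force": force on a finger pad.
Only numpy, scipy, OpenCV 4.12 (cv2) and the standard library are available. Lean on these libraries where they do the work, as an engineer would, in place of code of your own. Each camera call takes 0.05 s, during which the arm holds its last target. There are 200 camera calls.

## Task

The egg tray in the turning cradle is held tilted by the ratchet on its shaft: let it down two teeth, to level. Ease the crank forward a little to take the hooked tooth off the pawl, throw the pawl over clear of the wheel, turn the crank slowly back to just short of level, then put the pawl back in the wheel and let the wheel back by feel until a tooth bears firmly on the pawl with the tray level. Never force the ratchet or slam a tooth on the pawl, move the tray smoothly, and do not touch the eggs or disturb the things standing round about.

Things in the scene. Friction and masses are not known exactly. Their poses are not given: they have to be found in the camera images.
- frame: Grey steel frame of an egg-turning cradle, fixed. Origin on the bench; x away from the robot at yaw 0, y left, z up; 'frame' mm below are in it. The shaft lies along y through x 0, z 150. White tray of eggs (224 x 164) at y 61 to 225, eggs up to 26 above the shaft when level. Side plates 172 high at y 43 and 238, base 200 x 232. Wheel, pawl and crank stand in the open on the -y side.
- shaft (a joint): Angle of shaft, tray, wheel and crank (one rigid part), rad, -0.40 to 1.0. 0 = tray level and a tooth against the seated pawl. Grows forwards: crank away from the robot and down, the tray's +x end dips. A friction disc holds it where left (about 1.0 N m to turn it). A tooth meets the seated pawl every 0.314 rad (18 deg): 0, 0.314, 0.628. Starts at 0.628, tooth within 1 mm of the pawl.
- wheel: Steel ratchet wheel (with crank) on the shaft. 20 teeth, radius 54 mm over tips, 44 at roots, 12 thick, frame y 27 to 39. The steep tooth faces are undercut 22 deg (hooked) and catch the pawl when the wheel turns backwards (angle falling); forwards the teeth click under the pawl. Origin on the shaft axis at the tray's centre; it turns with the shaft.
- shaft_axis (a point): Point on the shaft axis in the middle of the wheel's thickness, frame (0, 33, 150). Wheel and crank turn about the frame's y through it.
- crank_grip (a point): Middle of the crank's black round hand grip, a sleeve free to spin: 22 mm diameter, 80 long, parallel to the shaft, frame y -65 to 15 (this point y -23), outer end free. Circles the shaft at 105 radius: frame x = 105 sin(0.75 + shaft), z = 150 + 105 cos(0.75 + shaft). Turning back (towards level) raises it and brings it towards the robot. Crank arm at frame y 17 to 25.
- pawl_hinge (a joint): Pawl angle, rad. 0 = home, nose fully down between teeth; grows as it is lifted and thrown over towards the robot, to 1.396 on its rest pin. No spring: it falls home below about 0.4 and falls open above 0.6. Nose clear of the tooth tips above 0.18. Hooked (cannot lift freely) unless the wheel is 0.06 to 0.30 forward of a tooth-on-pawl angle; drops home with it 0.06 to 0.25 forward.
- pawl: Dark steel holding pawl, 125 g, 10 mm thick, in the wheel's plane on its robot side. Origin on its hinge, which is parallel to the shaft. Its rounded nose is 52 mm from the hinge, 45 deg up and away from the robot when home. If the wheel is over 0.08 forward of tooth-on-pawl, it lies on the tooth's sloping back (up to 0.15 rad) and sinks home as the wheel is let back.
- pawl_pivot (a point): The pawl's hinge axis, in the middle of its thickness: frame (-80.7, 33, 133.7).
- pawl_pin (a point): Grip point of the pawl's steel cross pin, for lifting and throwing it: 10 mm diameter, parallel to the shaft, standing out from the pawl towards -y, frame y 28 to -17 (this point y 0), outer end free. Circles the hinge at 38 radius: frame x = -80.7 + 38 cos(63 deg + pawl angle), z = 133.7 + 38 sin(63 deg + pawl angle).
- eggs: The twelve eggs standing in the tray's cells; they turn with it. Origin on the shaft axis at the tray's centre.
- jar: Empty glass jar, 72 mm diameter, 105 high, right of the cradle; origin under its centre. Bystander.
- torch: Candling torch lying left of the cradle, 117 mm long, 35 thick at the head; origin under its middle, head to its +x. Bystander.
- hygrometer: Small white thermometer-hygrometer, 62 mm wide, 58 high, right of the cradle, nearer the robot than the jar; origin under its centre. Bystander.

How it is judged:
By the outcome, as a careful person would: the job done as asked, in the order asked, and still so for the second after the job is handed in, with the robot touching nothing.
It also fails if it takes over 72 s, if anything falls off the work surface, if the arm or the gripper's body presses on something with over 40 N, if the wrist force passes 120 N, or if a joint passes its speed limit or range.

## Working session

There is one attempt and no reset: what is moved stays moved. The work goes in short steps, Python scripts to look and compute and a tool call to move; the robot and the scene stay as the last step left them, time stands still between calls to the robot, and variables do not carry over. Pictures are saved under pics/ and viewed, at most 10 in all, crops included, and the job is handed in when it is done.

Besides the shell and the picture viewer there is one more tool, called after "Emit:" in YAML: its name, and indented under it one key for each argument. apply_moves: Moves the arm, as the interface text tells. Its arguments: {"type":"object","properties":{"deltas":{"type":"array"}},"required":["deltas"]}

```bash
ls; mkdir -p pics
python3 - <<'E'
from plant import ctrl
import cv2,numpy as np
print(ctrl.get_obs()); print(ctrl.hold_point_z)
for n in("side","top","wrist"):
    im=ctrl.snapshot(n); cv2.imwrite(f"pics/{n}0.png",im[:,:,::-1]); print(n,ctrl.camera_params(n))
a=[cv2.imread(f"pics/{n}0.png") for n in("side","top")]
cv2.imwrite("pics/both.png",cv2.resize(np.vstack(a),None,fx=.78,fy=.78,interpolation=cv2.INTER_AREA))
E
```

```text
pics
{'clock': 0.0, 'joint_pos': array([ 9.00168886e+01,  2.05915059e+01,  6.33399447e-01, -1.99474690e-02,
       -7.01346168e+01, -1.65073026e+01]), 'qvel': array([ 0.01637586, -0.11491408,  0.13582883, -0.01245404,  0.14135878,
        0.01795471]), 'tau': array([-1.24635430e-03, -5.82716024e+01,  2.93052703e+01,  6.99711710e+00,
        6.86164465e-03, -1.74298307e-04]), 'tool_pos': array([0.19148557, 0.64676366, 0.22561958]), 'orientation': array([ 1.79905770e+02, -8.36978975e-03, -1.64972006e+01]), 'force': array([-0.31846274,  0.02986451, -0.15616567]), 'moment': array([ 0.00914353, -0.03029083, -0.00379508]), 'gripper_force': 0.0, 'opening': 0.08735298035697193}
0.0188
side {'fx': 440.2162451907731, 'fy': 440.2162451907731, 'cx': 256.7004721177929, 'cy': 195.15770611105359, 'cam_to_world': array([[ 8.10492446e-01,  3.00075038e-01, -5.03047678e-01,
        -1.25900848e-01],
       [-5.85749009e-01,  4.14761429e-01, -6.96326831e-01,
        -8.97560015e-01],
       [-3.05526362e-04,  8.59027316e-01,  5.11929661e-01,
         8.82090975e-01],
       [ 0.00000000e+00,  0.00000000
[... 276 characters left out ...]
233e-01, -4.86824784e-03, -2.07312028e-02,
         8.32602697e-02],
       [-2.12562713e-02,  1.69354007e-01,  9.85326033e-01,
         1.32270089e+00],
       [ 0.00000000e+00,  0.00000000e+00,  0.00000000e+00,
         1.00000000e+00]])}
wrist {'fx': 310.8803258265435, 'fy': 310.8803258265435, 'cx': 252.80111690050876, 'cy': 192.21774200429607, 'mount': array([[-5.50000804e-06,  9.62943814e-01,  2.69702080e-01,
         7.21864250e-02],
       [ 9.99999995e-01, -2.28591197e-05,  1.02009061e-04,
        -6.43438817e-04],
       [ 1.04394146e-04,  2.69702079e-01, -9.62943808e-01,
        -1.57707741e-01],
       [ 0.00000000e+00,  0.00000000e+00,  0.00000000e+00,
         1.00000000e+00]])}
```

View pics/both.png

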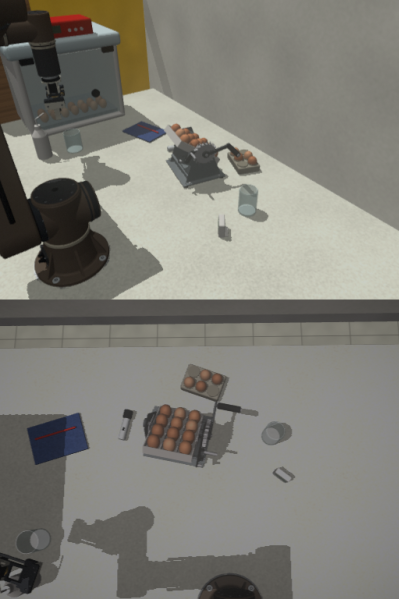

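The side view (upper) shows the cradle near (195,160). In the top view (lower) it sits near (178,433), with the crank grip to its right at (230,408). I'll enlarge both crops.

Run:
```python
import cv2,numpy as np
t=cv2.imread("pics/top0.png")[90:220,180:340]; s=cv2.imread("pics/side0.png")[140:250,200:340]
cv2.imwrite("pics/c1.png",cv2.resize(t,None,fx=4.6,fy=4.6,interpolation=cv2.INTER_CUBIC))
cv2.imwrite("pics/c2.png",cv2.resize(s,None,fx=5,fy=5,interpolation=cv2.INTER_CUBIC))
```

```text
(no output)
```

View pics/c1.png

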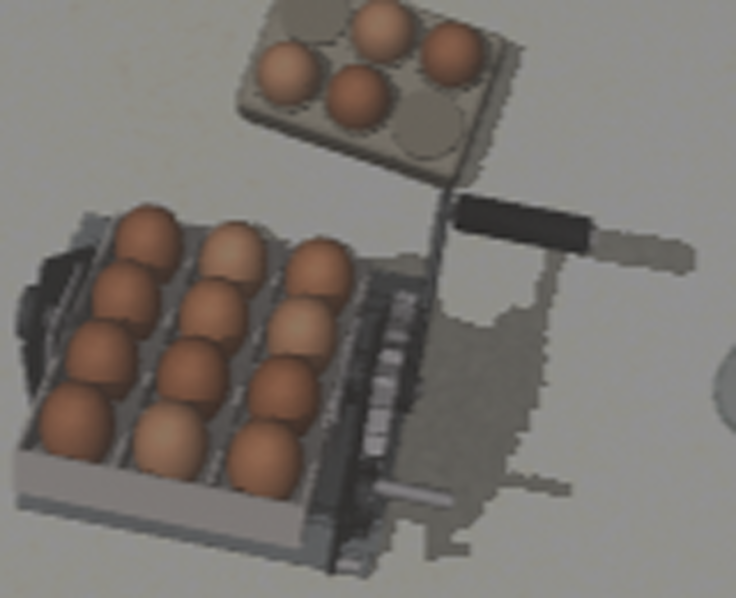

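View pics/c2.png

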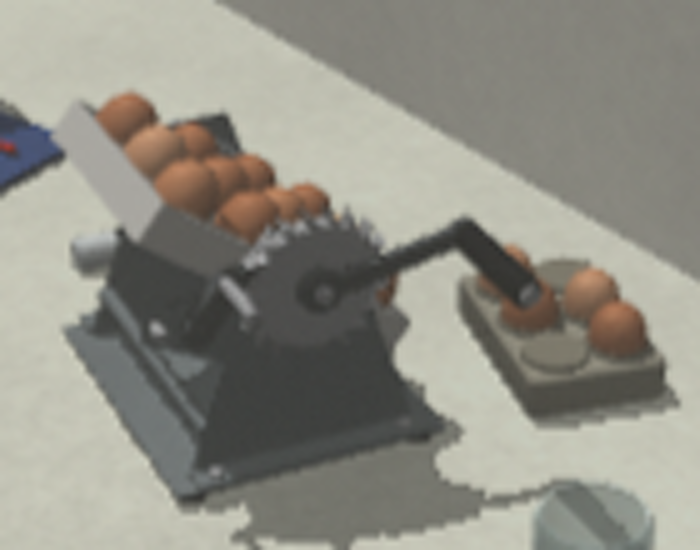

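The top crop shows the grip from (455,211) to (592,233) and the pawl pin from (378,487) to (452,498). The side crop shows the grip's end at (528,295), the shaft end at (325,292) and the pin's outer end at about (250,312). Next: cast rays and fit the frame.

```bash
cat > h.py <<'E'
from plant import ctrl
import cv2,numpy as np
from scipy.spatial.transform import Rotation as Ro
def ray(n,u,v):
    p=ctrl.camera_params(n);T=p["cam_to_world"]
    d=T[:3,:3]@np.array([(u-p["cx"])/p["fx"],-(v-p["cy"])/p["fy"],-1]);return T[:3,3],d
def onz(n,u,v,z):
    o,d=ray(n,u,v);return o+d*(z-o[2])/d[2]
def proj(n,P):
    p=ctrl.camera_params(n);c=np.linalg.inv(p["cam_to_world"])@np.append(P,1)
    return np.array([p["cx"]-p["fx"]*c[0]/c[2],p["cy"]+p["fy"]*c[1]/c[2]])
E
python3 - <<'E'
from h import *
t=lambda u,v:(u/4.6+180-.4,v/4.6+90-.4)
W=[onz("top",*t(455,211),.170),onz("top",*t(592,233),.170),onz("top",*t(452,498),.1676)]
for w in W: print(w.round(4))
F=np.array([[103.1,15],[103.1,-65],[-63.4,-17]])/1000
w=np.array(W)[:,:2]
a=F-F.mean(0);b=w-w.mean(0)
yaw=np.arctan2((a[:,0]*b[:,1]-a[:,1]*b[:,0]).sum(),(a*b).sum())
R=Ro.from_euler('z',yaw).as_matrix()[:2,:2];o=w.mean(0)-R@F.mean(0)
print("yaw",np.degrees(yaw),"o",o,"res mm",1000*(F@R.T+o-w))
for P in([103.1,-65,170.1],[0,15,150],[-63.4,-17,167.6]):
    P=np.array(P)/1e3;wp=np.append(R@P[:2]+o,P[2]);print("world",wp.round(4),"side crop",(proj("side",wp)-[200,140])*5)
E
```

```text
[0.7005 0.0442 0.17  ]
[ 0.6868 -0.0347  0.17  ]
[0.5328 0.0476 0.1676]
yaw -11.819169169660947 o [0.59800915 0.05064442] res mm [[ 1.45952155 -0.0357497 ]
 [-1.17407287  0.63472584]
 [-0.28544868 -0.59897613]]
world [ 0.6856 -0.0341  0.1701] side crop [527.27131875 291.76600669]
world [0.6011 0.0653 0.15  ] side crop [323.16887103 293.52351986]
world [0.5325 0.047  0.1676] side crop [251.90702314 315.50359293]
```

The side view confirms the fit to about 1 mm. Next: compute the approach.

```bash
cat >> h.py <<'E'
YAW=-11.8;O=np.array([.5980,.0506])
def f2w(x,y,z):
    R=Ro.from_euler('z',YAW,degrees=True).as_matrix()[:2,:2]
    return np.append(R@[x/1e3,y/1e3]+O,z/1e3)
def st(p=True):
    o=ctrl.get_obs();R=Ro.from_euler('xyz',o["orientation"],degrees=True).as_matrix()
    return o,np.array(o["tool_pos"]),R
def w2f(P):
    R=Ro.from_euler('z',YAW,degrees=True).as_matrix()[:2,:2]
    return np.append(R.T@(P[:2]-O),P[2])*1e3
def go(x,y,z,yaw=-101.8):   # grasp point to frame xyz mm
    o,p,R=st();t=f2w(x,y,z-19)
    Rt=Ro.from_euler('xyz',[180,0,yaw],degrees=True).as_matrix()
    print((x,y,z),"d",(R.T@(t-p)*1e3).round(1),"ang",Ro.from_matrix(R.T@Rt).as_rotvec(degrees=True).round(2))
def crank(s): return 105*np.sin(.75+s),150+105*np.cos(.75+s)
def pin(a): t=np.radians(63)+a;return -80.7+38*np.cos(t),133.7+38*np.sin(t)
E
python3 - <<'E'
from h import *
go(103,-28,310)
print(f2w(103,-28,310))
E
```

```text
(103, -28, 310) d [664.  475.9 -64.5] ang [ 5.000e-02 -6.000e-02  8.531e+01]
[0.69309745 0.00212862 0.31      ]
```

Emit:
apply_moves:
  deltas:
    - {"fingers": 60,"delta_pos": [0,0,-50],"angular": [0,0,0]}
    - {"fingers": 60,"delta_pos": [40,28,-90],"angular": [0,0,7]}
    - {"fingers": 60,"delta_pos": [80,57,-100],"angular": [0,0,14]}
    - {"fingers": 60,"delta_pos": [118,85,-100],"angular": [0,0,21]}
    - {"fingers": 60,"delta_pos": [156,112,-100],"angular": [0,0,28]}
    - {"fingers": 60,"delta_pos": [195,140,-100],"angular": [0,0,35]}
    - {"fingers": 60,"delta_pos": [234,168,-100],"angular": [0,0,42]}
    - {"fingers": 60,"delta_pos": [273,196,-100],"angular": [0,0,49]}
    - {"fingers": 60,"delta_pos": [312,224,-100],"angular": [0,0,56]}
    - {"fingers": 60,"delta_pos": [350,252,-100],"angular": [0,0,63]}

```text
clock: 1.15
tool_pos: [0.4564, 0.3044, 0.3266]
orientation: [-180.0, 0.0, -79.8]
force: [1.5, 0.5, 0.2]
opening: 0.0601
gripper_force: 0.0
```

Run:
```python
from h import *
go(103,-28,310);print(st()[0]["clock"])
```

```text
(103, -28, 310) d [ 339.5 -179.2   35.6] ang [-0.000e+00  1.000e-02  2.203e+01]
1.15
```

Emit:
apply_moves:
  deltas:
    - {"fingers": 60,"delta_pos": [38,-20,0],"angular": [0,0,4]}
    - {"fingers": 60,"delta_pos": [76,-40,0],"angular": [0,0,8]}
    - {"fingers": 60,"delta_pos": [114,-60,0],"angular": [0,0,12]}
    - {"fingers": 60,"delta_pos": [152,-80,0],"angular": [0,0,15]}
    - {"fingers": 60,"delta_pos": [190,-100,0],"angular": [0,0,18]}
    - {"fingers": 60,"delta_pos": [228,-120,5],"angular": [0,0,20]}
    - {"fingers": 60,"delta_pos": [266,-140,15],"angular": [0,0,22]}
    - {"fingers": 60,"delta_pos": [304,-160,25],"angular": [0,0,22]}
    - {"fingers": 60,"delta_pos": [339,-179,35],"angular": [0,0,22]}
    - {"fingers": 60,"delta_pos": [339,-179,35],"angular": [0,0,22]}

```text
clock: 2.15
tool_pos: [0.6945, 0.0017, 0.2877]
orientation: [179.7, -0.1, -101.7]
force: [0.2, 0.5, -0.3]
opening: 0.0597
gripper_force: 0.0
```

Run:
```python
from h import *
x,z=crank(.628);go(x,-28,z);o,p,R=st();print(o["joint_pos"])
im=ctrl.snapshot("wrist");cv2.imwrite("pics/w1.png",im[:,:,::-1])
c=ctrl.camera_params("wrist");M=c["mount"]
def pw(F):
    P=f2w(*F);q=R.T@(P-p);k=M[:3,:3].T@(q-M[:3,3]);return c["cx"]-c["fx"]*k[0]/k[2],c["cy"]+c["fy"]*k[1]/k[2]
for F in([x,-65,z],[x,15,z],[-63.4,-17,167.6],[-63.4,28,167.6]):print(np.round(pw(F)))
```

```text
(np.float64(103.0545899519023), -28, np.float64(170.11843656563002)) d [ -0.5   0.8 136.5] ang [ 0.27 -0.14  0.07]
[ 1.61696873e+01  2.10061866e+01  9.21725251e+00 -1.61852861e-03
 -7.85114189e+01 -2.78947608e+01]
[253. 147.]
[253. 231.]
[431. 198.]
[424. 242.]
```

View pics/w1.png

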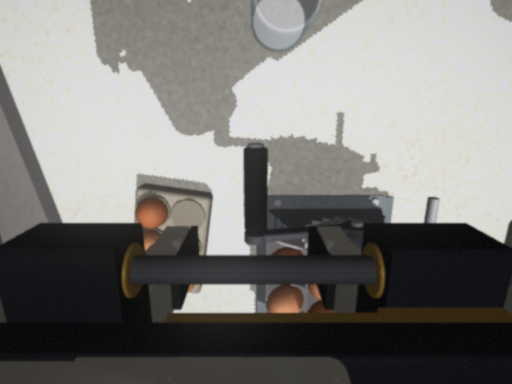

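The wrist view shows the grip from (256,146) to (255,236) and the pin end at (432,199). Both match the prediction to about 1 mm, so I'll descend and grip.

Emit:
apply_moves:
  deltas:
    - {"fingers": 60,"delta_pos": [-0.5,1,30],"angular": [0,0,0]}
    - {"fingers": 60,"delta_pos": [-0.5,1,65],"angular": [0,0,0]}
    - {"fingers": 55,"delta_pos": [-0.5,1,100],"angular": [0,0,0]}
    - {"fingers": 50,"delta_pos": [-0.5,1,125],"angular": [0,0,0]}
    - {"fingers": 40,"delta_pos": [-0.5,1,136],"angular": [0,0,0]}
    - {"fingers": 30,"delta_pos": [-0.5,1,136],"angular": [0,0,0]}
    - {"fingers": 24,"delta_pos": [-0.5,1,136],"angular": [0,0,0]}
    - {"fingers": 22,"delta_pos": [-0.5,1,136],"angular": [0,0,0]}
    - {"fingers": 20,"delta_pos": [-0.5,1,136],"angular": [0,0,0]}
    - {"fingers": 18,"delta_pos": [-0.5,1,136],"angular": [0,0,0]}

```text
clock: 3.2
tool_pos: [0.6929, 0.0066, 0.1571]
orientation: [-179.9, 0.1, -101.5]
force: [-3.1, 2.5, 6.1]
opening: 0.021
gripper_force: 30.0
```

Run:
```python
from h import *
o,p,R=st();g=w2f(p+[0,0,.019]);print(g,o["force"],o["gripper_force"],o["opening"]);print("shaft",np.arctan2(g[0],g[2]-150)-.75,np.hypot(g[0],g[2]-150))
x0,z0=crank(.628)
for s in(.65,.67,.69,.71,.73,.75,.77):
    x,z=crank(s);print(s,round(x-x0,1),round(z-z0,1))
```

```text
[101.92377742 -23.66304146 176.12354731] [-3.10499784  2.50534276  6.07971064] 30.001629889011383 0.020965331099817044
shaft 0.5698926493806631 105.21832601129567
0.65 0.4 -2.3
0.67 0.8 -4.3
0.69 1.0 -6.4
0.71 1.3 -8.5
0.73 1.5 -10.6
0.75 1.7 -12.7
0.77 1.8 -14.8
```

The fingers closed before the arm settled, so I'll re-grip.

Emit:
apply_moves:
  deltas:
    - {"fingers": 40,"delta_pos": [0,0,0],"angular": [0,0,0]}
    - {"fingers": 40,"delta_pos": [0,0,0],"angular": [0,0,0]}
    - {"fingers": 40,"delta_pos": [0,0,0],"angular": [0,0,0]}
    - {"fingers": 40,"delta_pos": [0,0,0],"angular": [0,0,0]}

```text
clock: 3.6
tool_pos: [0.6926, 0.0061, 0.1554]
orientation: [180.0, -0.0, -101.5]
force: [0.0, 0.3, 0.1]
opening: 0.0396
gripper_force: 0.0
```

Run:
```python
from h import *
o,p,R=st();g=w2f(p+[0,0,.019]);print(g,o["force"],o["opening"],o["qvel"].round(2));x,z=crank(.628);go(x,-28,z)
```

```text
[101.74965526 -24.21135508 174.35374376] [0.02327986 0.30905235 0.11105296] 0.03963006114379654 [ 0.05 -0.06  0.05  0.06 -0.09  0.15]
(np.float64(103.0545899519023), -28, np.float64(170.11843656563002)) d [ 3.8 -1.3  4.2] ang [ 0.01 -0.01  0.3 ]
```

Emit:
apply_moves:
  deltas:
    - {"fingers": 40,"delta_pos": [4,-1.3,4],"angular": [0,0,0]}
    - {"fingers": 40,"delta_pos": [4,-1.3,4],"angular": [0,0,0]}
    - {"fingers": 40,"delta_pos": [4,-1.3,4],"angular": [0,0,0]}
    - {"fingers": 25,"delta_pos": [4,-1.3,4],"angular": [0,0,0]}
    - {"fingers": 18,"delta_pos": [4,-1.3,4],"angular": [0,0,0]}
    - {"fingers": 18,"delta_pos": [4,-1.3,4],"angular": [0,0,0]}
    - {"fingers": 18,"delta_pos": [4,-1.3,4],"angular": [0,0,0]}

```text
clock: 4.3
tool_pos: [0.692, 0.0023, 0.1514]
orientation: [179.9, -0.0, -101.5]
force: [-4.0, 1.9, 1.6]
opening: 0.0213
gripper_force: 30.0
```

```bash
cat >> h.py <<'E'
def rep():
    o,p,R=st();g=w2f(p+[0,0,.019]);f=Ro.from_euler('z',-YAW,degrees=True).apply(o["force"])
    print("t",o["clock"],"g",g.round(1),"F_frame",f.round(1),"op",round(o["opening"]*1e3,1),"shaft~",round(np.arctan2(g[0],g[2]-150)-.75,3))
E
python3 -c "from h import *;rep()"
```

```text
t 4.3 g [101.9 -28.1 170.4] F_frame [-4.3  1.1  1.6] op 21.3 shaft~ 0.624
```

Emit:
apply_moves:
  deltas:
    - {"fingers": 18,"delta_pos": [0,-0.3,1.5],"angular": [0,0,0]}
    - {"fingers": 18,"delta_pos": [0,-0.6,3],"angular": [0,0,0]}
    - {"fingers": 18,"delta_pos": [0,-0.8,4.5],"angular": [0,0,0]}
    - {"fingers": 18,"delta_pos": [0,-1,6],"angular": [0,0,0]}
    - {"fingers": 18,"delta_pos": [0,-1.2,7.5],"angular": [0,0,0]}
    - {"fingers": 18,"delta_pos": [0,-1.3,9],"angular": [0,0,0]}
    - {"fingers": 18,"delta_pos": [0,-1.5,10.5],"angular": [0,0,0]}
    - {"fingers": 18,"delta_pos": [0,-1.6,12],"angular": [0,0,0]}
    - {"fingers": 18,"delta_pos": [0,-1.7,13],"angular": [0,0,0]}
    - {"fingers": 18,"delta_pos": [0,-1.7,13],"angular": [0,0,0]}

```text
clock: 5.3
tool_pos: [0.6936, 0.002, 0.1394]
orientation: [179.9, -0.0, -101.5]
force: [-7.7, 2.4, 7.3]
opening: 0.0211
gripper_force: 30.0
```

```bash
python3 -c "from h import *;rep()"
```

```text
t 5.3 g [103.5 -28.1 158.4] F_frame [-8.   0.8  7.3] op 21.1 shaft~ 0.739
```

Emit:
apply_moves:
  deltas:
    - {"fingers": 35,"delta_pos": [0,0,0],"angular": [0,0,0]}
    - {"fingers": 45,"delta_pos": [0,0,0],"angular": [0,0,0]}
    - {"fingers": 45,"delta_pos": [0,0,-20],"angular": [0,0,0]}
    - {"fingers": 45,"delta_pos": [0,0,-60],"angular": [0,0,0]}
    - {"fingers": 40,"delta_pos": [0,10,-95],"angular": [0,0,0]}
    - {"fingers": 35,"delta_pos": [-10,55,-100],"angular": [0,0,0]}
    - {"fingers": 30,"delta_pos": [-18,100,-100],"angular": [0,0,0]}
    - {"fingers": 30,"delta_pos": [-25,140,-100],"angular": [0,0,0]}
    - {"fingers": 30,"delta_pos": [-25,167,-100],"angular": [0,0,0]}
    - {"fingers": 30,"delta_pos": [-25,167,-100],"angular": [0,0,0]}

```text
clock: 6.3
tool_pos: [0.5339, 0.0601, 0.2397]
orientation: [-179.9, 0.1, -101.4]
force: [0.8, -0.4, 0.7]
opening: 0.0297
gripper_force: 0.0
```

Run:
```python
from h import *
o,p,R=st();rep()
im=ctrl.snapshot("wrist");cv2.imwrite("pics/w2.png",im[:,:,::-1])
c=ctrl.camera_params("wrist");M=c["mount"]
def pw(F):
    P=f2w(*F);q=R.T@(P-p);k=M[:3,:3].T@(q-M[:3,3]);return c["cx"]-c["fx"]*k[0]/k[2],c["cy"]+c["fy"]*k[1]/k[2]
x,z=pin(0.02)
for F in([x,-17,z],[x,28,z]):print(np.round(pw(F)))
go(x,-4,z)
```

```text
t 6.3 g [-64.7  -3.8 258.7] F_frame [ 0.9 -0.2  0.7] op 29.7 shaft~ -1.287
[252. 185.]
[251. 240.]
(np.float64(-64.12893103764134), -4, np.float64(167.89648627336956)) d [ 0.5  1.3 90.8] ang [-0.12  0.08  0.4 ]
```

View pics/w2.png

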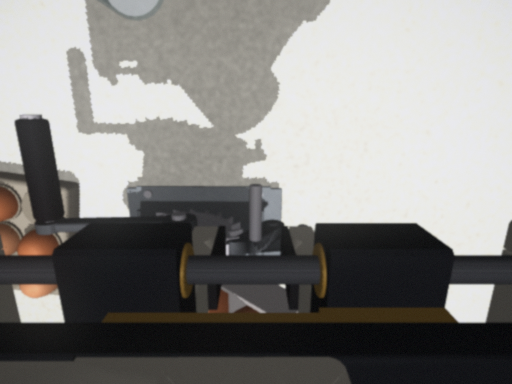

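The wrist view shows the pin's outer end at (256,185), against a prediction of 252. The pin is therefore about 2 mm nearer the robot than modelled. Descending.

Emit:
apply_moves:
  deltas:
    - {"fingers": 30,"delta_pos": [0,3,25],"angular": [0,0,0]}
    - {"fingers": 30,"delta_pos": [0,3,50],"angular": [0,0,0]}
    - {"fingers": 30,"delta_pos": [0,3,72],"angular": [0,0,0]}
    - {"fingers": 30,"delta_pos": [0,3,86],"angular": [0,0,0]}
    - {"fingers": 30,"delta_pos": [0,3,91],"angular": [0,0,0]}
    - {"fingers": 30,"delta_pos": [0,3,91],"angular": [0,0,0]}
    - {"fingers": 30,"delta_pos": [0,3,91],"angular": [0,0,0]}

```text
clock: 7.05
tool_pos: [0.5341, 0.0601, 0.1481]
orientation: [-180.0, 0.0, -101.5]
force: [0.6, -0.1, 0.2]
opening: 0.0301
gripper_force: 0.0
```

Run:
```python
from h import *
rep();
for a in(0,.1,.2,.4,.6,.8,1,1.2,1.396):print(a,np.round(pin(a),1),np.round(np.subtract(pin(a),pin(0)),1))
```

```text
t 7.05 g [-64.5  -3.8 167.1] F_frame [0.6 0.  0.2] op 30.1 shaft~ -2.061
0 [-63.4 167.6] [0. 0.]
0.1 [-66.9 169.1] [-3.5  1.6]
0.2 [-70.5 170.3] [-7.1  2.8]
0.4 [-78.  171.6] [-14.5   4. ]
0.6 [-85.6 171.4] [-22.1   3.8]
0.8 [-93.  169.7] [-29.5   2.1]
1 [-99.9 166.5] [-36.4  -1. ]
1.2 [-106.  162.] [-42.6  -5.5]
1.396 [-111.   156.6] [-47.6 -11. ]
```

Emit:
apply_moves:
  deltas:
    - {"fingers": 22,"delta_pos": [0,1,0],"angular": [0,0,0]}
    - {"fingers": 16,"delta_pos": [0,1,0],"angular": [0,0,0]}
    - {"fingers": 12,"delta_pos": [0,1,0],"angular": [0,0,0]}
    - {"fingers": 9,"delta_pos": [0,1,0],"angular": [0,0,0]}
    - {"fingers": 8,"delta_pos": [0,1,0],"angular": [0,0,0]}
    - {"fingers": 8,"delta_pos": [0,1,0],"angular": [0,0,0]}

```text
clock: 7.65
tool_pos: [0.5323, 0.0603, 0.1478]
orientation: [-180.0, 0.0, -101.5]
force: [-0.9, -0.3, 1.2]
opening: 0.0089
gripper_force: 30.0
```

```bash
python3 -c "from h import *;rep()"
```

```text
t 7.65 g [-66.3  -3.9 166.8] F_frame [-0.8 -0.5  1.2] op 8.9 shaft~ -2.073
```

Emit:
apply_moves:
  deltas:
    - {"fingers": 8,"delta_pos": [0,1.2,-0.5],"angular": [0,0,0]}
    - {"fingers": 8,"delta_pos": [0,2.6,-1.1],"angular": [0,0,0]}
    - {"fingers": 8,"delta_pos": [0,4,-1.7],"angular": [0,0,0]}
    - {"fingers": 8,"delta_pos": [0,5.7,-2.1],"angular": [0,0,0]}

```text
clock: 8.05
tool_pos: [0.5275, 0.0615, 0.1501]
orientation: [-179.9, 0.0, -101.5]
force: [4.3, -2.6, -0.9]
opening: 0.0089
gripper_force: 30.0
```

```bash
python3 -c "from h import *;rep()"
```

```text
t 8.05 g [-71.2  -3.7 169.1] F_frame [ 4.7 -1.6 -0.9] op 8.9 shaft~ -2.059
```

Emit:
apply_moves:
  deltas:
    - {"fingers": 8,"delta_pos": [0,3.7,-0.8],"angular": [0,0,0]}
    - {"fingers": 8,"delta_pos": [0,7.4,-1.2],"angular": [0,0,0]}
    - {"fingers": 8,"delta_pos": [0,11.2,-1.3],"angular": [0,0,0]}
    - {"fingers": 8,"delta_pos": [0,15,-1],"angular": [0,0,0]}
    - {"fingers": 8,"delta_pos": [0,18.8,-0.3],"angular": [0,0,0]}
    - {"fingers": 8,"delta_pos": [0,22.4,0.7],"angular": [0,0,0]}
    - {"fingers": 8,"delta_pos": [0,26,2.1],"angular": [0,0,0]}
    - {"fingers": 8,"delta_pos": [0,29.3,3.8],"angular": [0,0,0]}
    - {"fingers": 8,"delta_pos": [0,32.5,5.9],"angular": [0,0,0]}
    - {"fingers": 8,"delta_pos": [0,35.5,8.3],"angular": [0,0,0]}

```text
clock: 9.05
tool_pos: [0.4922, 0.069, 0.1414]
orientation: [-179.9, 0.1, -101.5]
force: [4.2, -2.1, 3.0]
opening: 0.0085
gripper_force: 30.0
```

```bash
python3 -c "from h import *;rep()"
```

```text
t 9.05 g [-107.4   -3.7  160.4] F_frame [ 4.5 -1.2  3. ] op 8.5 shaft~ -2.224
```

Emit:
apply_moves:
  deltas:
    - {"fingers": 8,"delta_pos": [0,2.2,2.2],"angular": [0,0,0]}
    - {"fingers": 8,"delta_pos": [0,4,4.4],"angular": [0,0,0]}
    - {"fingers": 8,"delta_pos": [0,4,4.4],"angular": [0,0,0]}

```text
clock: 9.35
tool_pos: [0.488, 0.0698, 0.1365]
orientation: [-180.0, 0.0, -101.5]
force: [6.2, 1.3, -0.6]
opening: 0.0088
gripper_force: 30.0
```

```bash
python3 -c "from h import *;rep()"
```

```text
t 9.35 g [-111.6   -3.7  155.5] F_frame [ 5.8  2.5 -0.6] op 8.8 shaft~ -2.272
```

Emit:
apply_moves:
  deltas:
    - {"fingers": 20,"delta_pos": [0,0,0],"angular": [0,0,0]}
    - {"fingers": 30,"delta_pos": [0,0,0],"angular": [0,0,0]}
    - {"fingers": 30,"delta_pos": [0,0,-15],"angular": [0,0,0]}
    - {"fingers": 30,"delta_pos": [0,0,-60],"angular": [0,0,0]}
    - {"fingers": 30,"delta_pos": [0,0,-100],"angular": [0,0,0]}
    - {"fingers": 40,"delta_pos": [5,-45,-110],"angular": [0,0,0]}
    - {"fingers": 50,"delta_pos": [12,-90,-110],"angular": [0,0,0]}
    - {"fingers": 50,"delta_pos": [18,-135,-110],"angular": [0,0,0]}
    - {"fingers": 50,"delta_pos": [24,-180,-110],"angular": [0,0,0]}
    - {"fingers": 50,"delta_pos": [24,-215,-110],"angular": [0,0,0]}

```text
clock: 10.35
tool_pos: [0.6945, 0.0016, 0.2452]
orientation: [179.8, -0.1, -101.6]
force: [-1.2, 1.2, -0.0]
opening: 0.0496
gripper_force: 0.0
```

Emit:
apply_moves:
  deltas:
    - {"fingers": 50,"delta_pos": [0,0,0],"angular": [0,0,0]}
    - {"fingers": 50,"delta_pos": [0,0,0],"angular": [0,0,0]}

```text
clock: 10.55
tool_pos: [0.693, 0.0026, 0.2446]
orientation: [179.7, -0.1, -101.6]
force: [-0.3, 0.3, -0.4]
opening: 0.05
gripper_force: 0.0
```

Run:
```python
from h import *
rep(); im=ctrl.snapshot("side")[125:225,200:320];cv2.imwrite("pics/s3.png",cv2.resize(im[:,:,::-1],None,fx=5,fy=5,interpolation=cv2.INTER_CUBIC))
```

```text
t 10.55 g [102.8 -27.5 263.6] F_frame [-0.4  0.2 -0.4] op 50.0 shaft~ -0.014
```

View pics/s3.png

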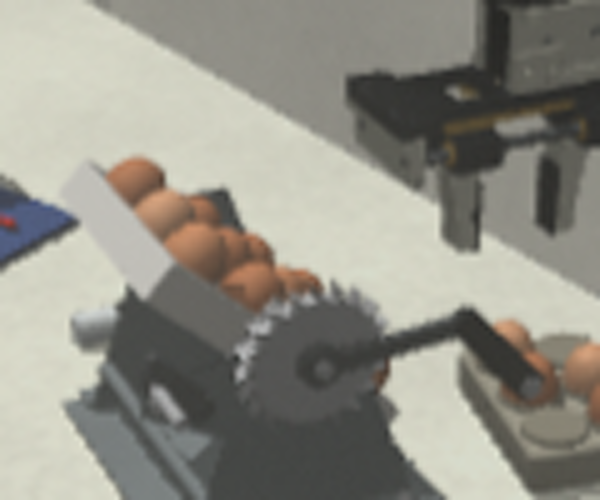

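The pawl lies thrown over clear of the wheel, at about (175,395), and the tray is unmoved. Next: down to the crank grip.

Emit:
apply_moves:
  deltas:
    - {"fingers": 50,"delta_pos": [0.5,0,30],"angular": [0,0,0]}
    - {"fingers": 50,"delta_pos": [0.5,0,65],"angular": [0,0,0]}
    - {"fingers": 50,"delta_pos": [0.5,0,95],"angular": [0,0,0]}
    - {"fingers": 45,"delta_pos": [0.5,0,105],"angular": [0,0,0]}
    - {"fingers": 45,"delta_pos": [0.5,0,105],"angular": [0,0,0]}
    - {"fingers": 45,"delta_pos": [0.5,0,105],"angular": [0,0,0]}
    - {"fingers": 28,"delta_pos": [0.5,0,105],"angular": [0,0,0]}
    - {"fingers": 18,"delta_pos": [0.5,0,105],"angular": [0,0,0]}
    - {"fingers": 18,"delta_pos": [0.5,0,105],"angular": [0,0,0]}
    - {"fingers": 18,"delta_pos": [0.5,0,105],"angular": [0,0,0]}

```text
clock: 11.6
tool_pos: [0.6935, 0.0026, 0.1425]
orientation: [180.0, 0.0, -101.5]
force: [-1.7, 1.2, 5.2]
opening: 0.0211
gripper_force: 30.0
```

Run:
```python
from h import *
rep()
s0=.739;x0,z0=crank(s0)
for i in range(0,41):
    k=i/40;s=s0+(.13-s0)*(k);x,z=crank(s);print(i,round(s,3),[round(x0-x,1),round(z0-z,1)],end=' ')
```

```text
t 11.6 g [103.3 -27.5 161.5] F_frame [-2.   0.8  5.2] op 21.1 shaft~ 0.71
0 0.739 [np.float64(0.0), np.float64(0.0)] 1 0.724 [np.float64(0.1), np.float64(-1.6)] 2 0.709 [np.float64(0.3), np.float64(-3.2)] 3 0.693 [np.float64(0.5), np.float64(-4.8)] 4 0.678 [np.float64(0.7), np.float64(-6.4)] 5 0.663 [np.float64(1.0), np.float64(-7.9)] 6 0.648 [np.float64(1.2), np.float64(-9.5)] 7 0.632 [np.float64(1.5), np.float64(-11.1)] 8 0.617 [np.float64(1.8), np.float64(-12.7)] 9 0.602 [np.float64(2.2), np.float64(-14.2)] 10 0.587 [np.float64(2.5), np.float64(-15.8)] 11 0.572 [np.float64(2.9), np.float64(-17.3)] 12 0.556 [np.float64(3.3), np.float64(-18.9)] 13 0.541 [np.float64(3.7), np.float64(-20.4)] 14 0.526 [np.float64(4.2), np.float64(-21.9)] 15 0.511 [np.float64(4.7), np.float64(-23.5)] 16 0.495 [np.float64(5.2), np.float64(-25.0)] 17 0.48 [np.float64(5.7), np.float64(-26.5)] 18 0.465 [np.float64(6.2), np.float64(-28.0)] 19 0.45 [np.float64(6.8), np.float64(-29.5)] 20 0.434 [np.float64(7.4), np.float64(-31.0)] 21 0.419 [np.float64(8.0), np.float64(-32.5)] 22 0.404 [np.float64(8.6), np.floa
[... 154 characters left out ...]
 0.343 [np.float64(11.4), np.float64(-39.7)] 27 0.328 [np.float64(12.1), np.float64(-41.1)] 28 0.313 [np.float64(12.9), np.float64(-42.5)] 29 0.297 [np.float64(13.7), np.float64(-43.9)] 30 0.282 [np.float64(14.5), np.float64(-45.3)] 31 0.267 [np.float64(15.3), np.float64(-46.6)] 32 0.252 [np.float64(16.2), np.float64(-48.0)] 33 0.237 [np.float64(17.1), np.float64(-49.3)] 34 0.221 [np.float64(18.0), np.float64(-50.7)] 35 0.206 [np.float64(18.9), np.float64(-52.0)] 36 0.191 [np.float64(19.8), np.float64(-53.3)] 37 0.176 [np.float64(20.8), np.float64(-54.6)] 38 0.16 [np.float64(21.7), np.float64(-55.8)] 39 0.145 [np.float64(22.7), np.float64(-57.1)] 40 0.13 [np.float64(23.7), np.float64(-58.3)]
```

Emit:
apply_moves:
  deltas:
    - {"fingers": 18,"delta_pos": [0,0,-0.5],"angular": [0,0,0]}
    - {"fingers": 18,"delta_pos": [0,0.1,-1.3],"angular": [0,0,0]}
    - {"fingers": 18,"delta_pos": [0,0.2,-2.4],"angular": [0,0,0]}
    - {"fingers": 18,"delta_pos": [0,0.4,-4],"angular": [0,0,0]}
    - {"fingers": 18,"delta_pos": [0,0.6,-5.6],"angular": [0,0,0]}
    - {"fingers": 18,"delta_pos": [0,0.8,-7.2],"angular": [0,0,0]}
    - {"fingers": 18,"delta_pos": [0,1.1,-8.7],"angular": [0,0,0]}
    - {"fingers": 18,"delta_pos": [0,1.3,-10.3],"angular": [0,0,0]}
    - {"fingers": 18,"delta_pos": [0,1.7,-11.9],"angular": [0,0,0]}
    - {"fingers": 18,"delta_pos": [0,2,-13.4],"angular": [0,0,0]}

```text
clock: 12.6
tool_pos: [0.6918, 0.0029, 0.1556]
orientation: [-180.0, 0.0, -101.5]
force: [3.0, 0.6, -9.4]
opening: 0.0209
gripper_force: 30.0
```

```bash
python3 -c "from h import *;rep()"
```

```text
t 12.6 g [101.6 -27.5 174.6] F_frame [ 2.9  1.2 -9.4] op 20.9 shaft~ 0.583
```

Emit:
apply_moves:
  deltas:
    - {"fingers": 18,"delta_pos": [0,0.3,-1.6],"angular": [0,0,0]}
    - {"fingers": 18,"delta_pos": [0,0.7,-3.2],"angular": [0,0,0]}
    - {"fingers": 18,"delta_pos": [0,1.1,-4.7],"angular": [0,0,0]}
    - {"fingers": 18,"delta_pos": [0,1.5,-6.2],"angular": [0,0,0]}
    - {"fingers": 18,"delta_pos": [0,2,-7.8],"angular": [0,0,0]}
    - {"fingers": 18,"delta_pos": [0,2.5,-9.3],"angular": [0,0,0]}
    - {"fingers": 18,"delta_pos": [0,3,-10.8],"angular": [0,0,0]}
    - {"fingers": 18,"delta_pos": [0,3.4,-12.4],"angular": [0,0,0]}
    - {"fingers": 18,"delta_pos": [0,3.9,-13.9],"angular": [0,0,0]}
    - {"fingers": 18,"delta_pos": [0,4.5,-15.4],"angular": [0,0,0]}

```text
clock: 13.6
tool_pos: [0.6876, 0.0037, 0.1711]
orientation: [-180.0, 0.0, -101.5]
force: [4.9, -0.1, -9.0]
opening: 0.0213
gripper_force: 30.0
```

```bash
python3 -c "from h import *;rep()"
```

```text
t 13.6 g [ 97.3 -27.5 190.1] F_frame [ 4.8  0.9 -9. ] op 21.3 shaft~ 0.43
```

Emit:
apply_moves:
  deltas:
    - {"fingers": 18,"delta_pos": [0,0.6,-1.5],"angular": [0,0,0]}
    - {"fingers": 18,"delta_pos": [0,1.2,-3],"angular": [0,0,0]}
    - {"fingers": 18,"delta_pos": [0,1.8,-4.4],"angular": [0,0,0]}
    - {"fingers": 18,"delta_pos": [0,2.5,-5.9],"angular": [0,0,0]}
    - {"fingers": 18,"delta_pos": [0,3.2,-7.3],"angular": [0,0,0]}
    - {"fingers": 18,"delta_pos": [0,3.9,-8.8],"angular": [0,0,0]}
    - {"fingers": 18,"delta_pos": [0,4.6,-10.2],"angular": [0,0,0]}
    - {"fingers": 18,"delta_pos": [0,5.3,-11.6],"angular": [0,0,0]}
    - {"fingers": 18,"delta_pos": [0,6,-13],"angular": [0,0,0]}
    - {"fingers": 18,"delta_pos": [0,6.8,-14.4],"angular": [0,0,0]}

```text
clock: 14.6
tool_pos: [0.6813, 0.0051, 0.1858]
orientation: [-179.9, 0.0, -101.5]
force: [6.3, -1.1, -7.2]
opening: 0.0214
gripper_force: 30.0
```

Emit:
apply_moves:
  deltas:
    - {"fingers": 18,"delta_pos": [0,0.8,-1.4],"angular": [0,0,0]}
    - {"fingers": 18,"delta_pos": [0,1.6,-2.8],"angular": [0,0,0]}
    - {"fingers": 18,"delta_pos": [0,2.5,-4.1],"angular": [0,0,0]}
    - {"fingers": 18,"delta_pos": [0,3.4,-5.5],"angular": [0,0,0]}
    - {"fingers": 18,"delta_pos": [0,4.3,-6.8],"angular": [0,0,0]}
    - {"fingers": 18,"delta_pos": [0,5.2,-8.2],"angular": [0,0,0]}
    - {"fingers": 18,"delta_pos": [0,5.9,-9.2],"angular": [0,0,0]}
    - {"fingers": 18,"delta_pos": [0,6.5,-10.1],"angular": [0,0,0]}
    - {"fingers": 18,"delta_pos": [0,7,-10.7],"angular": [0,0,0]}
    - {"fingers": 18,"delta_pos": [0,7.3,-11.1],"angular": [0,0,0]}

```text
clock: 15.6
tool_pos: [0.6743, 0.0065, 0.1971]
orientation: [-179.9, 0.0, -101.5]
force: [6.9, -0.4, -7.2]
opening: 0.0213
gripper_force: 30.0
```

```bash
python3 -c "
from h import *;rep();o,p,R=st();g=w2f(p+[0,0,.019]);print(np.arctan2(g[0]+1.3,g[2]-2.5-150)-.75)"
```

```text
t 15.6 g [ 83.8 -27.6 216.1] F_frame [ 6.9  1.  -7.2] op 21.3 shaft~ 0.153
0.17890717425139468
```

Emit:
apply_moves:
  deltas:
    - {"fingers": 18,"delta_pos": [0,0.5,-0.7],"angular": [0,0,0]}
    - {"fingers": 18,"delta_pos": [0,1.2,-1.5],"angular": [0,0,0]}
    - {"fingers": 18,"delta_pos": [0,1.9,-2.4],"angular": [0,0,0]}
    - {"fingers": 18,"delta_pos": [0,2.4,-3],"angular": [0,0,0]}
    - {"fingers": 18,"delta_pos": [0,2.6,-3.3],"angular": [0,0,0]}
    - {"fingers": 18,"delta_pos": [0,2.6,-3.3],"angular": [0,0,0]}

```text
clock: 16.2
tool_pos: [0.6718, 0.007, 0.2004]
orientation: [-179.9, 0.0, -101.5]
force: [6.1, -0.7, -6.8]
opening: 0.0208
gripper_force: 30.0
```

```bash
python3 -c "
from h import *;rep();o,p,R=st();g=w2f(p+[0,0,.019]);print(np.arctan2(g[0]+1.3,g[2]-2.5-150)-.75);print(np.array([-111.6,-3.7,155.5])-g)"
```

```text
t 16.2 g [ 81.2 -27.6 219.4] F_frame [ 6.1  0.5 -6.8] op 20.8 shaft~ 0.113
0.13896631201004517
[-192.76907279   23.8648989   -63.93953501]
```

Emit:
apply_moves:
  deltas:
    - {"fingers": 30,"delta_pos": [0,0,0],"angular": [0,0,0]}
    - {"fingers": 45,"delta_pos": [0,0,0],"angular": [0,0,0]}
    - {"fingers": 45,"delta_pos": [0,0,-20],"angular": [0,0,0]}
    - {"fingers": 45,"delta_pos": [0,0,-50],"angular": [0,0,0]}
    - {"fingers": 40,"delta_pos": [-4,30,-55],"angular": [0,0,0]}
    - {"fingers": 35,"delta_pos": [-10,75,-55],"angular": [0,0,0]}
    - {"fingers": 30,"delta_pos": [-16,120,-55],"angular": [0,0,0]}
    - {"fingers": 30,"delta_pos": [-24,165,-55],"angular": [0,0,0]}
    - {"fingers": 30,"delta_pos": [-24,193,-55],"angular": [0,0,0]}
    - {"fingers": 30,"delta_pos": [-24,193,-55],"angular": [0,0,0]}

```text
clock: 17.2
tool_pos: [0.4836, 0.0692, 0.2564]
orientation: [-179.9, 0.1, -101.4]
force: [0.8, 0.1, 0.1]
opening: 0.03
gripper_force: 0.0
```

Emit:
apply_moves:
  deltas:
    - {"fingers": 30,"delta_pos": [0,0,25],"angular": [0,0,0]}
    - {"fingers": 30,"delta_pos": [0,0,50],"angular": [0,0,0]}
    - {"fingers": 30,"delta_pos": [0,0,75],"angular": [0,0,0]}
    - {"fingers": 30,"delta_pos": [0,0,80],"angular": [0,0,0]}
    - {"fingers": 30,"delta_pos": [0,0,80],"angular": [0,0,0]}

```text
clock: 17.7
tool_pos: [0.4866, 0.0687, 0.1746]
orientation: [180.0, -0.1, -101.5]
force: [0.4, 0.1, 0.4]
opening: 0.0299
gripper_force: 0.0
```

Run:
```python
from h import *
o,p,R=st();rep();g=w2f(p+[0,0,.019]);print(np.array([-111.6,-3.7,155.5])-g)
im=ctrl.snapshot("wrist");cv2.imwrite("pics/w4.png",im[:,:,::-1])
```

```text
t 17.7 g [-112.7   -5.   193.6] F_frame [0.4 0.1 0.4] op 29.9 shaft~ -1.952
[  1.11866697   1.33632384 -38.12182695]
```

View pics/w4.png

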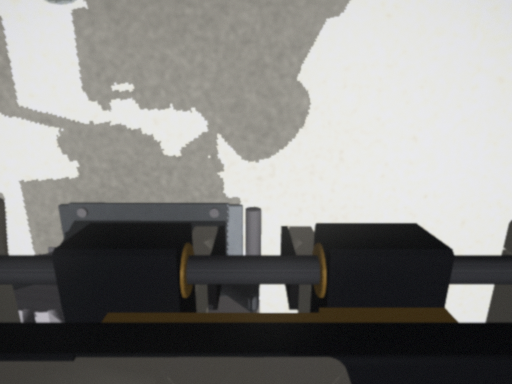

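The wrist view shows the pin at column 254, centred between the fingers (215 and 295). Descending and gripping.

Emit:
apply_moves:
  deltas:
    - {"fingers": 30,"delta_pos": [-1,-1,15],"angular": [0,0,0]}
    - {"fingers": 30,"delta_pos": [-1,-1,30],"angular": [0,0,0]}
    - {"fingers": 30,"delta_pos": [-1,-1,37],"angular": [0,0,0]}
    - {"fingers": 30,"delta_pos": [-1,-1,37],"angular": [0,0,0]}
    - {"fingers": 20,"delta_pos": [-1,-1,37],"angular": [0,0,0]}
    - {"fingers": 12,"delta_pos": [-1,-1,37],"angular": [0,0,0]}
    - {"fingers": 8,"delta_pos": [-1,-1,37],"angular": [0,0,0]}
    - {"fingers": 8,"delta_pos": [-1,-1,37],"angular": [0,0,0]}

```text
clock: 18.55
tool_pos: [0.4871, 0.0699, 0.1379]
orientation: [179.9, 0.0, -101.5]
force: [-5.2, 2.5, 6.9]
opening: 0.0087
gripper_force: 24.0
```

Run:
```python
from h import *
rep()
for a in(1.3,1.2,1.1,1,.9,.8,.7,.6,.5,.4,.3,.2,.15,.1,.05,.02):print(a,np.round(np.subtract(pin(a),pin(1.38)),1))
```

```text
t 18.55 g [-112.5   -3.8  156.9] F_frame [-5.6  1.4  6.9] op 8.7 shaft~ -2.259
1.3 [2.  2.3]
1.2 [4.7 5. ]
1.1 [7.6 7.4]
1 [10.8  9.5]
0.9 [14.2 11.2]
0.8 [17.7 12.6]
0.7 [21.4 13.7]
0.6 [25.1 14.3]
0.5 [28.9 14.6]
0.4 [32.7 14.5]
0.3 [36.4 14.1]
0.2 [40.2 13.3]
0.15 [42.  12.7]
0.1 [43.8 12.1]
0.05 [45.5 11.3]
0.02 [46.5 10.8]
```

Emit:
apply_moves:
  deltas:
    - {"fingers": 8,"delta_pos": [0,-2,-2.3],"angular": [0,0,0]}
    - {"fingers": 8,"delta_pos": [0,-4.7,-5],"angular": [0,0,0]}
    - {"fingers": 8,"delta_pos": [0,-7.6,-7.4],"angular": [0,0,0]}
    - {"fingers": 8,"delta_pos": [0,-10.8,-9.5],"angular": [0,0,0]}
    - {"fingers": 8,"delta_pos": [0,-14.2,-11.2],"angular": [0,0,0]}
    - {"fingers": 8,"delta_pos": [0,-17.7,-12.6],"angular": [0,0,0]}
    - {"fingers": 8,"delta_pos": [0,-21.4,-13.7],"angular": [0,0,0]}
    - {"fingers": 8,"delta_pos": [0,-25.1,-14.3],"angular": [0,0,0]}
    - {"fingers": 8,"delta_pos": [0,-28.9,-14.6],"angular": [0,0,0]}
    - {"fingers": 8,"delta_pos": [0,-32.7,-14.5],"angular": [0,0,0]}

```text
clock: 19.55
tool_pos: [0.5191, 0.0632, 0.1527]
orientation: [179.9, -0.0, -101.5]
force: [-5.0, 0.9, 5.3]
opening: 0.0087
gripper_force: 30.0
```

Emit:
apply_moves:
  deltas:
    - {"fingers": 8,"delta_pos": [0,-2,0.2],"angular": [0,0,0]}
    - {"fingers": 8,"delta_pos": [0,-3.7,0.4],"angular": [0,0,0]}
    - {"fingers": 8,"delta_pos": [0,-5.5,0.8],"angular": [0,0,0]}
    - {"fingers": 8,"delta_pos": [0,-7,1.1],"angular": [0,0,0]}
    - {"fingers": 8,"delta_pos": [0,-7,1.1],"angular": [0,0,0]}

```text
clock: 20.05
tool_pos: [0.5266, 0.0616, 0.151]
orientation: [180.0, -0.0, -101.5]
force: [-5.2, -1.2, 4.9]
opening: 0.0087
gripper_force: 30.0
```

```bash
python3 -c "from h import *;rep()"
```

```text
t 20.05 g [-72.1  -3.8 170. ] F_frame [-4.9 -2.2  4.9] op 8.7 shaft~ -2.05
```

Emit:
apply_moves:
  deltas:
    - {"fingers": 8,"delta_pos": [0,-0.9,0.3],"angular": [0,0,0]}
    - {"fingers": 8,"delta_pos": [0,-1.8,0.6],"angular": [0,0,0]}
    - {"fingers": 8,"delta_pos": [0,-2.7,1],"angular": [0,0,0]}
    - {"fingers": 8,"delta_pos": [0,-3.3,1.3],"angular": [0,0,0]}
    - {"fingers": 8,"delta_pos": [0,-3.3,1.3],"angular": [0,0,0]}

```text
clock: 20.55
tool_pos: [0.5299, 0.061, 0.1495]
orientation: [180.0, -0.0, -101.5]
force: [-3.9, -3.1, 4.1]
opening: 0.009
gripper_force: 30.0
```

```bash
python3 -c "from h import *;rep()"
```

```text
t 20.55 g [-68.8  -3.7 168.5] F_frame [-3.2 -3.8  4.1] op 9.0 shaft~ -2.058
```

Emit:
apply_moves:
  deltas:
    - {"fingers": 8,"delta_pos": [0,-0.6,0.3],"angular": [0,0,0]}
    - {"fingers": 8,"delta_pos": [0,-1.2,0.5],"angular": [0,0,0]}
    - {"fingers": 8,"delta_pos": [0,-1.6,0.8],"angular": [0,0,0]}
    - {"fingers": 8,"delta_pos": [0,-1.6,0.8],"angular": [0,0,0]}

```text
clock: 20.95
tool_pos: [0.5314, 0.0607, 0.1487]
orientation: [180.0, -0.0, -101.5]
force: [-4.5, -2.5, 3.3]
opening: 0.0088
gripper_force: 30.0
```

```bash
python3 -c "from h import *;rep()"
```

```text
t 20.95 g [-67.2  -3.7 167.7] F_frame [-3.9 -3.3  3.3] op 8.8 shaft~ -2.063
```

Emit:
apply_moves:
  deltas:
    - {"fingers": 14,"delta_pos": [0,0,0],"angular": [0,0,0]}
    - {"fingers": 22,"delta_pos": [0,0,0],"angular": [0,0,0]}
    - {"fingers": 30,"delta_pos": [0,0,0],"angular": [0,0,0]}
    - {"fingers": 30,"delta_pos": [0,0,-20],"angular": [0,0,0]}
    - {"fingers": 30,"delta_pos": [0,0,-65],"angular": [0,0,0]}
    - {"fingers": 35,"delta_pos": [0,0,-105],"angular": [0,0,0]}
    - {"fingers": 45,"delta_pos": [8,-40,-108],"angular": [0,0,0]}
    - {"fingers": 50,"delta_pos": [16,-85,-108],"angular": [0,0,0]}
    - {"fingers": 50,"delta_pos": [24,-125,-108],"angular": [0,0,0]}
    - {"fingers": 50,"delta_pos": [24,-148,-108],"angular": [0,0,0]}

```text
clock: 21.95
tool_pos: [0.6743, 0.0067, 0.2562]
orientation: [-180.0, -0.0, -101.6]
force: [-0.5, 1.2, -1.0]
opening: 0.0494
gripper_force: 0.0
```

Emit:
apply_moves:
  deltas:
    - {"fingers": 50,"delta_pos": [0,0,0],"angular": [0,0,0]}
    - {"fingers": 50,"delta_pos": [0,0,0],"angular": [0,0,0]}
    - {"fingers": 50,"delta_pos": [0,0,0],"angular": [0,0,0]}

```text
clock: 22.25
tool_pos: [0.6713, 0.0083, 0.257]
orientation: [-180.0, 0.0, -101.5]
force: [-0.6, 0.5, 0.2]
opening: 0.0497
gripper_force: 0.0
```

Run:
```python
from h import *
rep(); o,p,R=st();g=w2f(p+[0,0,.019]);print(np.array([81.2,-27.6,219.4])-g)
im=ctrl.snapshot("side")[130:220,210:310];cv2.imwrite("pics/s5.png",cv2.resize(im[:,:,::-1],None,fx=6,fy=6,interpolation=cv2.INTER_CUBIC))
```

```text
t 22.25 g [ 80.4 -26.5 276. ] F_frame [-0.7  0.4  0.2] op 49.7 shaft~ -0.182
[  0.82778985  -1.13756958 -56.60008469]
```

View pics/s5.png

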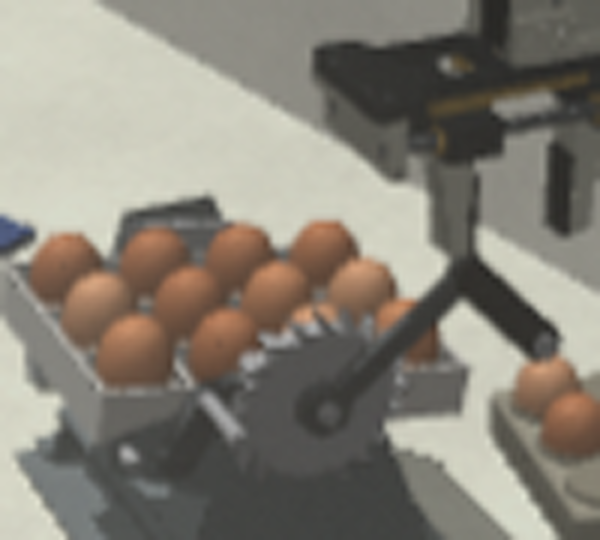

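The pawl lies back in the wheel, with its pin at (220,415). The tray is nearly level and the fingers are above the crank grip. Next: grip the crank.

Emit:
apply_moves:
  deltas:
    - {"fingers": 50,"delta_pos": [1,-1,20],"angular": [0,0,0]}
    - {"fingers": 50,"delta_pos": [1,-1,45],"angular": [0,0,0]}
    - {"fingers": 50,"delta_pos": [1,-1,58],"angular": [0,0,0]}
    - {"fingers": 50,"delta_pos": [1,-1,58],"angular": [0,0,0]}
    - {"fingers": 50,"delta_pos": [1,-1,58],"angular": [0,0,0]}
    - {"fingers": 32,"delta_pos": [1,-1,58],"angular": [0,0,0]}
    - {"fingers": 22,"delta_pos": [1,-1,58],"angular": [0,0,0]}
    - {"fingers": 18,"delta_pos": [1,-1,58],"angular": [0,0,0]}
    - {"fingers": 18,"delta_pos": [1,-1,58],"angular": [0,0,0]}

```text
clock: 23.2
tool_pos: [0.6727, 0.0068, 0.1993]
orientation: [-180.0, 0.0, -101.5]
force: [0.8, 0.5, 0.2]
opening: 0.0236
gripper_force: 0.0
```

Run:
```python
from h import *
rep()
for s in(.1,.12,.14,.16):
    x,z=crank(s);print(s,((proj("side",f2w(x-1.3,-65,z))-[210,130])*6).round(0))
```

```text
t 23.2 g [ 82.1 -27.6 218.3] F_frame [0.7 0.7 0.2] op 23.6 shaft~ 0.127
0.1 [534. 338.]
0.12 [536. 340.]
0.14 [539. 342.]
0.16 [541. 345.]
```

Emit:
apply_moves:
  deltas:
    - {"fingers": 18,"delta_pos": [0,0,0],"angular": [0,0,0]}
    - {"fingers": 18,"delta_pos": [0,0,0],"angular": [0,0,0]}
    - {"fingers": 18,"delta_pos": [0,0.3,-0.3],"angular": [0,0,0]}
    - {"fingers": 18,"delta_pos": [0,0.7,-0.8],"angular": [0,0,0]}
    - {"fingers": 18,"delta_pos": [0,1.2,-1.4],"angular": [0,0,0]}
    - {"fingers": 18,"delta_pos": [0,1.8,-2.1],"angular": [0,0,0]}
    - {"fingers": 18,"delta_pos": [0,2.4,-2.8],"angular": [0,0,0]}
    - {"fingers": 18,"delta_pos": [0,3,-3.5],"angular": [0,0,0]}
    - {"fingers": 18,"delta_pos": [0,3.6,-4.1],"angular": [0,0,0]}
    - {"fingers": 18,"delta_pos": [0,4,-4.6],"angular": [0,0,0]}

```text
clock: 24.2
tool_pos: [0.6694, 0.0074, 0.2025]
orientation: [-180.0, -0.0, -101.5]
force: [5.1, -2.0, -7.5]
opening: 0.0213
gripper_force: 30.0
```

```bash
python3 -c "from h import *;rep()"
```

```text
t 24.2 g [ 78.7 -27.7 221.5] F_frame [ 5.4 -1.  -7.5] op 21.3 shaft~ 0.083
```

Emit:
apply_moves:
  deltas:
    - {"fingers": 18,"delta_pos": [0,0.4,-0.4],"angular": [0,0,0]}
    - {"fingers": 18,"delta_pos": [0,0.9,-0.9],"angular": [0,0,0]}
    - {"fingers": 18,"delta_pos": [0,1.4,-1.4],"angular": [0,0,0]}
    - {"fingers": 18,"delta_pos": [0,1.9,-1.9],"angular": [0,0,0]}
    - {"fingers": 18,"delta_pos": [0,2.4,-2.4],"angular": [0,0,0]}
    - {"fingers": 18,"delta_pos": [0,2.9,-2.9],"angular": [0,0,0]}
    - {"fingers": 18,"delta_pos": [0,3.2,-3.2],"angular": [0,0,0]}

```text
clock: 24.9
tool_pos: [0.6665, 0.008, 0.2059]
orientation: [-179.9, 0.0, -101.5]
force: [6.2, -2.0, -7.3]
opening: 0.0215
gripper_force: 30.0
```

```bash
python3 -c "from h import *;rep()"
```

```text
t 24.9 g [ 75.7 -27.7 224.9] F_frame [ 6.5 -0.7 -7.3] op 21.5 shaft~ 0.041
```

Emit:
apply_moves:
  deltas:
    - {"fingers": 18,"delta_pos": [0,0.3,-0.3],"angular": [0,0,0]}
    - {"fingers": 18,"delta_pos": [0,0.6,-0.6],"angular": [0,0,0]}
    - {"fingers": 18,"delta_pos": [0,0.9,-0.9],"angular": [0,0,0]}
    - {"fingers": 18,"delta_pos": [0,1.2,-1.2],"angular": [0,0,0]}
    - {"fingers": 18,"delta_pos": [0,1.5,-1.5],"angular": [0,0,0]}
    - {"fingers": 18,"delta_pos": [0,1.8,-1.8],"angular": [0,0,0]}

```text
clock: 25.5
tool_pos: [0.6648, 0.0083, 0.2077]
orientation: [-179.9, 0.0, -101.5]
force: [5.7, -1.7, -6.9]
opening: 0.0212
gripper_force: 30.0
```

```bash
python3 -c "from h import *;rep()"
```

```text
t 25.5 g [ 74.  -27.7 226.7] F_frame [ 5.9 -0.5 -6.9] op 21.2 shaft~ 0.018
```

Emit:
apply_moves:
  deltas:
    - {"fingers": 18,"delta_pos": [0,0.3,-0.3],"angular": [0,0,0]}
    - {"fingers": 18,"delta_pos": [0,0.6,-0.6],"angular": [0,0,0]}
    - {"fingers": 18,"delta_pos": [0,0.9,-0.9],"angular": [0,0,0]}
    - {"fingers": 18,"delta_pos": [0,1.2,-1.2],"angular": [0,0,0]}

```text
clock: 25.9
tool_pos: [0.6636, 0.0086, 0.2089]
orientation: [-179.9, 0.0, -101.5]
force: [7.1, -1.2, -7.0]
opening: 0.0214
gripper_force: 30.0
```

```bash
python3 -c "from h import *;rep()"
```

```text
t 25.9 g [ 72.8 -27.7 227.9] F_frame [ 7.2  0.3 -7. ] op 21.4 shaft~ 0.002
```

Emit:
apply_moves:
  deltas:
    - {"fingers": 18,"delta_pos": [0,0.3,-0.3],"angular": [0,0,0]}
    - {"fingers": 18,"delta_pos": [0,0.6,-0.6],"angular": [0,0,0]}
    - {"fingers": 18,"delta_pos": [0,0.9,-0.8],"angular": [0,0,0]}

```text
clock: 26.2
tool_pos: [0.6628, 0.0088, 0.2097]
orientation: [-179.9, 0.0, -101.5]
force: [6.6, -1.1, -7.8]
opening: 0.0209
gripper_force: 30.0
```

```bash
python3 -c "from h import *;rep()"
```

```text
t 26.2 g [ 71.9 -27.7 228.7] F_frame [ 6.7  0.3 -7.8] op 20.9 shaft~ -0.01
```

Emit:
apply_moves:
  deltas:
    - {"fingers": 18,"delta_pos": [0,0.3,-0.3],"angular": [0,0,0]}
    - {"fingers": 18,"delta_pos": [0,0.6,-0.6],"angular": [0,0,0]}
    - {"fingers": 18,"delta_pos": [0,0.9,-0.8],"angular": [0,0,0]}

```text
clock: 26.5
tool_pos: [0.6619, 0.0089, 0.2106]
orientation: [-179.9, 0.0, -101.5]
force: [6.9, -2.5, -7.6]
opening: 0.0211
gripper_force: 30.0
```

```bash
python3 -c "from h import *;rep()"
```

```text
t 26.5 g [ 71.1 -27.7 229.6] F_frame [ 7.2 -1.1 -7.6] op 21.1 shaft~ -0.021
```

Emit:
apply_moves:
  deltas:
    - {"fingers": 18,"delta_pos": [0,0.3,-0.3],"angular": [0,0,0]}
    - {"fingers": 18,"delta_pos": [0,0.6,-0.6],"angular": [0,0,0]}
    - {"fingers": 18,"delta_pos": [0,0.6,-0.6],"angular": [0,0,0]}

```text
clock: 26.8
tool_pos: [0.6613, 0.0091, 0.2112]
orientation: [-179.9, 0.0, -101.5]
force: [5.9, -2.0, -7.2]
opening: 0.0211
gripper_force: 30.0
```

Run:
```python
from h import *
rep()
im=ctrl.snapshot("side")[130:220,210:310];cv2.imwrite("pics/s6.png",cv2.resize(im[:,:,::-1],None,fx=6,fy=6,interpolation=cv2.INTER_CUBIC))
for s in(-.03,0,.03,.06):
    x,z=crank(s);print(s,((proj("side",f2w(x-1.3,-65,z))-[210,130])*6).round(0))
for a in(0,.05,.1,.2):
    x,z=pin(a);print(a,((proj("side",f2w(x-1.3,-17,z))-[210,130])*6).round(0))
```

```text
t 26.8 g [ 70.5 -27.7 230.2] F_frame [ 6.1 -0.7 -7.2] op 21.1 shaft~ -0.029
-0.03 [518. 325.]
0 [522. 328.]
0.03 [526. 331.]
0.06 [530. 334.]
0 [240. 439.]
0.05 [237. 439.]
0.1 [234. 438.]
0.2 [227. 438.]
```

View pics/s6.png

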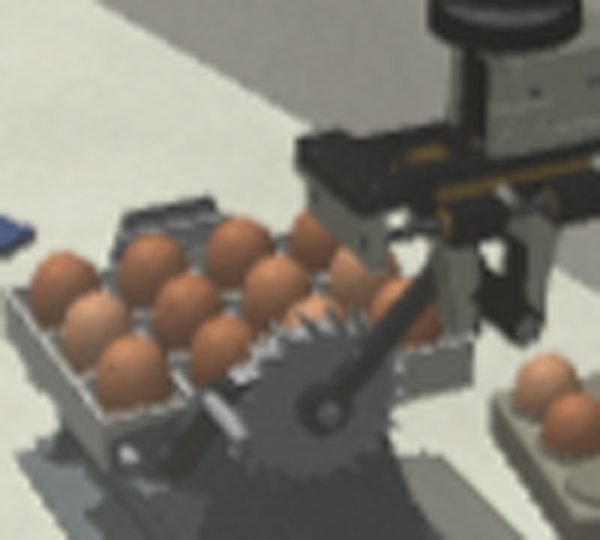

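The grip end at (527,328) puts the shaft at about 0 to 0.02. The pin end at (240,437) shows the pawl home. Contact is close, so I'll creep on.

Emit:
apply_moves:
  deltas:
    - {"fingers": 18,"delta_pos": [0,0.3,-0.3],"angular": [0,0,0]}
    - {"fingers": 18,"delta_pos": [0,0.6,-0.6],"angular": [0,0,0]}
    - {"fingers": 18,"delta_pos": [0,0.6,-0.6],"angular": [0,0,0]}

```text
clock: 27.15
tool_pos: [0.6607, 0.0092, 0.2117]
orientation: [-179.9, 0.0, -101.5]
force: [7.3, -1.1, -7.8]
opening: 0.0211
gripper_force: 30.0
```

```bash
python3 -c "from h import *;rep()"
```

```text
t 27.15 g [ 69.8 -27.7 230.7] F_frame [ 7.3  0.4 -7.8] op 21.1 shaft~ -0.037
```

Emit:
apply_moves:
  deltas:
    - {"fingers": 18,"delta_pos": [0,0.3,-0.3],"angular": [0,0,0]}
    - {"fingers": 18,"delta_pos": [0,0.6,-0.6],"angular": [0,0,0]}
    - {"fingers": 18,"delta_pos": [0,0.6,-0.6],"angular": [0,0,0]}

```text
clock: 27.45
tool_pos: [0.6603, 0.0093, 0.2122]
orientation: [-179.9, 0.0, -101.5]
force: [7.2, -3.0, -8.2]
opening: 0.021
gripper_force: 30.0
```

```bash
python3 -c "from h import *;rep()"
```

```text
t 27.45 g [ 69.4 -27.7 231.2] F_frame [ 7.7 -1.5 -8.2] op 21.0 shaft~ -0.043
```

Emit:
apply_moves:
  deltas:
    - {"fingers": 18,"delta_pos": [0,0.3,-0.3],"angular": [0,0,0]}
    - {"fingers": 18,"delta_pos": [0,0.6,-0.6],"angular": [0,0,0]}
    - {"fingers": 18,"delta_pos": [0,0.6,-0.6],"angular": [0,0,0]}

```text
clock: 27.75
tool_pos: [0.6599, 0.0094, 0.2125]
orientation: [-179.9, 0.0, -101.5]
force: [9.3, -2.0, -9.5]
opening: 0.0209
gripper_force: 30.0
```

```bash
python3 -c "from h import *;rep()"
```

```text
t 27.75 g [ 69.1 -27.7 231.5] F_frame [ 9.6 -0.1 -9.5] op 20.9 shaft~ -0.047
```

Emit:
apply_moves:
  deltas:
    - {"fingers": 18,"delta_pos": [0,0.4,-0.4],"angular": [0,0,0]}
    - {"fingers": 18,"delta_pos": [0,0.8,-0.8],"angular": [0,0,0]}
    - {"fingers": 18,"delta_pos": [0,0.8,-0.8],"angular": [0,0,0]}

```text
clock: 28.05
tool_pos: [0.6595, 0.0095, 0.213]
orientation: [-179.9, 0.0, -101.5]
force: [10.6, -3.9, -12.6]
opening: 0.0213
gripper_force: 30.0
```

```bash
python3 -c "from h import *;rep()"
```

```text
t 28.05 g [ 68.6 -27.7 232. ] F_frame [ 11.1  -1.6 -12.6] op 21.3 shaft~ -0.054
```

Emit:
apply_moves:
  deltas:
    - {"fingers": 18,"delta_pos": [0,0.5,-0.5],"angular": [0,0,0]}
    - {"fingers": 18,"delta_pos": [0,0.9,-0.9],"angular": [0,0,0]}
    - {"fingers": 18,"delta_pos": [0,0.9,-0.9],"angular": [0,0,0]}

```text
clock: 28.35
tool_pos: [0.659, 0.0096, 0.2135]
orientation: [-179.9, 0.0, -101.5]
force: [13.1, -4.0, -15.9]
opening: 0.0213
gripper_force: 30.0
```

```bash
python3 -c "from h import *;rep()"
```

```text
t 28.35 g [ 68.1 -27.7 232.5] F_frame [ 13.6  -1.3 -15.9] op 21.3 shaft~ -0.06
```

A tooth now bears at about 21 N on the grip, against about 10 N of friction. I'll ease off, release and withdraw.

Emit:
apply_moves:
  deltas:
    - {"fingers": 18,"delta_pos": [0,-1.2,1.2],"angular": [0,0,0]}
    - {"fingers": 18,"delta_pos": [0,-2.4,2.4],"angular": [0,0,0]}
    - {"fingers": 18,"delta_pos": [0,-3.4,3.4],"angular": [0,0,0]}
    - {"fingers": 18,"delta_pos": [0,-3.4,3.4],"angular": [0,0,0]}

```text
clock: 28.75
tool_pos: [0.66, 0.0093, 0.2124]
orientation: [-180.0, 0.0, -101.5]
force: [0.2, 0.5, -1.3]
opening: 0.021
gripper_force: 30.0
```

```bash
python3 -c "from h import *;rep()"
```

```text
t 28.75 g [ 69.2 -27.7 231.4] F_frame [ 0.   0.5 -1.3] op 21.0 shaft~ -0.045
```

Emit:
apply_moves:
  deltas:
    - {"fingers": 26,"delta_pos": [0,0,0],"angular": [0,0,0]}
    - {"fingers": 36,"delta_pos": [0,0,0],"angular": [0,0,0]}
    - {"fingers": 50,"delta_pos": [0,0,0],"angular": [0,0,0]}
    - {"fingers": 50,"delta_pos": [0,0,-15],"angular": [0,0,0]}
    - {"fingers": 50,"delta_pos": [0,0,-45],"angular": [0,0,0]}
    - {"fingers": 50,"delta_pos": [0,0,-85],"angular": [0,0,0]}
    - {"fingers": 50,"delta_pos": [30,0,-110],"angular": [0,0,0]}
    - {"fingers": 50,"delta_pos": [70,0,-120],"angular": [0,0,0]}
    - {"fingers": 50,"delta_pos": [100,0,-120],"angular": [0,0,0]}
    - {"fingers": 50,"delta_pos": [100,0,-120],"angular": [0,0,0]}

```text
clock: 29.75
tool_pos: [0.6394, -0.0917, 0.333]
orientation: [-179.9, 0.0, -101.6]
force: [-0.1, 0.2, -0.4]
opening: 0.0498
gripper_force: 0.0
```

Run:
```python
from h import *
rep()
im=ctrl.snapshot("side")[130:220,210:310];cv2.imwrite("pics/s7.png",cv2.resize(im[:,:,::-1],None,fx=6,fy=6,interpolation=cv2.INTER_CUBIC))
```

```text
t 29.75 g [  69.7 -130.8  352. ] F_frame [-0.2  0.2 -0.4] op 49.8 shaft~ -0.418
```

View pics/s7.png

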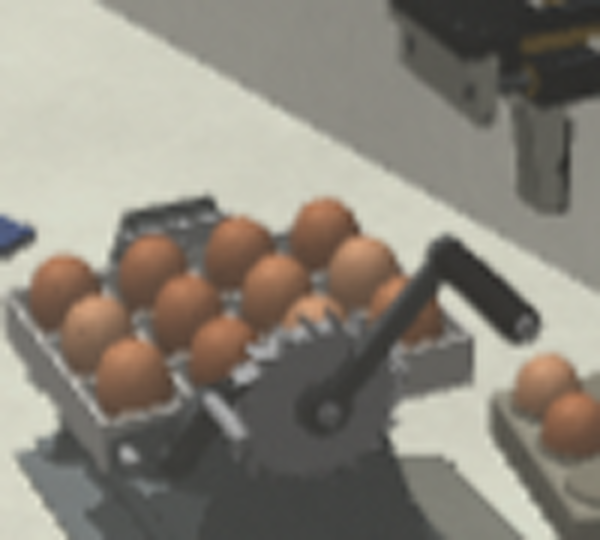

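The grip end at (524,325) puts the shaft at about 0. The pawl is home, the tray is level and the robot is clear, so I'm handing in.

```bash
python3 -c "from plant import ctrl;print(ctrl.close_job())"
```

```text
the job is handed in; nothing more can be done
None
```

The job is handed in at about 30 s of the 72 s allowed: the tray is down two teeth to level (shaft about 0 in the last side view), the pawl is seated with a tooth set firmly against it (about 21 N at the grip), and the gripper is clear.

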